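Feel out the release notch of a board tester

TASK

Open the board tester on the repair bench by its release: with shut fingers touch the top of the rail's end block with the round stud, then slide the fingertips along the top of the front rail to feel for the notch, and press the key inside the notch fully down so that the dust cover springs up and stays ajar; then take the hand away. Do not touch the cover, and leave the lens parts, tools and everything else on the bench where they are: nothing is to be picked up.

Things in the scene. Friction and masses are not known exactly. Their poses are not given: they have to be found in the camera images.
- tester: Board tester: grey box fixed to the bench, 252 mm deep (its x, away from the robot), 360 mm wide (its y, to the left), flat deck 50 mm high. Origin on the bench under the middle of its front rail. The cover begins 86 mm behind the rail's centre line. A lens barrel, a ring and a screwdriver lie 40 mm or more in front of the rail.
- rail_mid (a point): Mid-length of the rail's top, 75 mm above the bench (axes as the tester's). The dark steel rail is 24 mm deep (x +-12 mm), 360 mm long (y +180 to -180 mm), 25 mm above the deck. y +180 to +150 mm is the start block; +150 to +90 and -150 to -180 mm are always plain. One notch lies somewhere from y +90 to -150 mm, elsewhere each time: it must be found.
- start_block: The rail's left end block, fixed, 30 mm long (y), 24 mm deep (x), told by the steel stud (18 mm across, 8 mm long) on its front face. Origin: on the bench below its centre; axes as the tester's. Its top is 75 mm above the bench.
- start_top (a point): Centre of the top face of the start block, 75 mm above the bench, on the rail's centre line: where the sweep begins.
- rail_far_end (a point): The middle of the top edge at the rail's other (right) end, 75 mm above the bench, 345 mm from start_top; the sweep runs from start_top towards it.
- key (a joint): Press of the key in the notch: 0 up, 0.008 m fully down. The notch is the only gap in the rail: 40 mm long, open to front and back, ends upright. The key is its floor, same dark steel, 36 x 22 mm, top 12 mm below the rail's top. It resists with about 4 to 7 N, hardly moves below 3 N, stays where it is left, and lifts the cover by a linkage as it goes down.
- cover (a joint): Angle of the dust cover (grey frame with a clear window, hinged at the tester's back edge): 0 shut, about 0.35 rad ajar when the key is fully down. Its front edge then rises about 50 mm.
- lens: Bystander: black lens barrel, 62 mm across, 55 mm high, standing in front of the rail; origin under its centre.
- lens_ring: Bystander: flat aluminium ring, 52 mm across, 12 mm high, in front of the rail; origin under its centre.
- deck_ring: Bystander: brass ring, 32 mm across, 7 mm high, on the tester's deck behind the rail; origin under its centre.
- driver: Bystander: screwdriver 150 mm long, lying in front of the rail, roughly along it; its x axis runs along it.
- viewfinder: Bystander: black viewfinder block, 60 x 75 x 72 mm, right of the tester; origin under its centre.
- jar: Bystander: amber glass jar, 50 mm across, 60 mm high, left of the tester; origin under its centre.
- parts_dish: Bystander: white dish, 90 mm across, 25 mm high, left of the tester; origin under its centre.
- cleaning_brush: Bystander: brush 160 mm long lying on the bench on the right; its x axis runs along it.

How it is judged:
On the way, in this order (a step that is already met when the one before it is completed fails the run):
1. the fingers touch the studded start block (contact force between the fingers and start_block above 0.3 N), for 0.05 s.
2. the fingers slide on the plain rail beyond the start block (35 mm or more from its centre), the key still up (contact force between the fingers and tester above 0.3 N and y of the grasp point in the frame of start_block below -0.035 m and x of the grasp point in the frame of start_block below 0.035 m and value of joint key below 0.003 m), for 0.05 s.
3. the key in the notch is pressed fully down and the cover has risen (value of joint key above 0.0065 m and value of joint cover above 0.27 rad), for 0.2 s.
At the end, for the whole second after the job is handed in: The key is down by at least 6.5 mm of its 8 mm, the cover stands open by at least 0.27 rad and is at rest, and no loose thing has moved more than 30 mm (all of step 3 and velocity of joint cover between -0.05 and 0.05 rad/s and distance of each of lens, lens_ring, deck_ring, driver, viewfinder, jar, parts_dish, cleaning_brush from where it was at the start of the episode below 0.03 m); the robot touches nothing.
It fails at once if the cover is touched with more than 1 N by the fingers or the arm (contact force between any of the fingers, the arm and cover above 1 N).
It fails at once if a loose thing on the bench is moved by more than 30 mm or lifted (distance of any of lens, lens_ring, deck_ring, driver, viewfinder, jar, parts_dish, cleaning_brush from where it was at the start of the episode above 0.03 m).
It also fails if it takes over 72 s, if anything falls off the work surface, if the arm or the gripper's body presses on something with over 40 N, if the wrist force passes 120 N, or if a joint passes its speed limit or range.

ROBOT

A 6-joint arm with a two-finger parallel gripper is mounted at the origin on the work surface. World frame = base frame: x ahead of the robot, y to its left, z up, the work surface at z = 0. Lengths are in m, angles in rad, forces in N, time in s.
With the tool pointing down it reaches from about 0.35 to 0.85 m from the base axis. Payload 8.1 kg.
Tool frame: the origin (TCP) lies midway between the tips of the shut fingers; the grasp point (between the pads) lies 19 mm behind it (grasp_offset is the distance from the TCP to the grasp point, in m); z points along the fingers, y is the line along which they close (so a half turn about z gives the same grasp; the last joint's range is limited). The gripper opens to 85 mm and grips with 20 to 120 N. Pads are 22 mm wide; open, the fingers measure 114 mm over their backs; the gripper's body (76 mm by 85 mm) begins 54 mm behind the grasp point. The pads swing forward as they close: fully open they stand 13 mm farther back than shut.
Start: joints at [1.172, 0.13, 1.488, -0, 1.523, -0.085], TCP at [0.185, 0.571, 0.231] pointing down, gripper open.
Joint ranges: [-2.96, 2.96], [-0.89, 2.26], [0.02, 2.5], [-1.34, 4.48], [0, 2.73], [-2.66, 2.66]. Speed limits (rad/s): [2.39, 2.39, 2.79, 3.14, 3.14, 3.14].

INTERFACE

Orientations are given as a rotation vector (axis times angle).
In Python, from bench import * gives the robot as it stands. The module is installed in compiled form; this text tells all that it offers.
- The arm moves only by the tool arm_command, never from a script. Its argument "targets" is a list of rows, each a list of 7 numbers: the turn, a rotation vector about the world's x, y, z each as a share of 120 degrees, from -1 to 1, then the shift along the world's x, y, z each as a share of 0.025 m, from -1 to 1, then the closure, from 0 (fully open) to 1 (shut). A call has 1 to 20 rows; each row shifts and turns the commanded pose from where the row before left it; what a row does not reach is not made up. A row lasts 1/10 s, in which the tool goes at most 50 mm and 8.59 degrees, less where a joint would pass 70% of its speed; a pose out of reach is approached as far as the arm can. A call with a number of a shift or a turn outside -1 to 1 is refused whole. A call with a gripper value outside its range is refused whole. The fingers move at their own pace and stop on an object; the grip force is fixed at half the most. Time passes only in rows, so rows that do not move let the fingers close. It gives the time, the measured TCP pose, the force, the opening and the grip force at its end, in the units of the state.
- get_obs(): the state, without advancing time (a new reading comes with each control period).
- grab_frame(name): name is "side" or "top" or "wrist"; returns the picture (400x640x3 uint8, red, green, blue); there is no depth.
- calibration(name): a dict with "K" (3x3 intrinsics, pixels), "extrinsics" (4x4, takes a point from camera to world coordinates). Camera axes: x right, y down, z forward; pixel columns grow to the right and rows downward; lengths in m; the calibration is good to about 2 mm. The wrist camera is an equidistant fisheye: a pixel r from the principal point sees the ray r / f radians off the axis. A picture is of the moment at which its call begins: read the wrist's pose just before it. calibration takes no time and is no camera call; for the wrist camera it gives the pose at the moment of the call.
- finish_job(): hands the job in; it is judged then, once.
Trained networks look in the newest picture that a camera, given by its name, has taken for a name from the list of things; names that differ only in an ending like _2 or _b are one class to them, and where a whole thing is asked for, a point or a joint stands for the part that bears it (a point fixed in the world has none). Each returns a list of dicts, best first, with "confidence" (0 to 1); they miss things now and then, are a little off and sometimes report something else, mostly with a low value. They report only what shows in the picture. A call takes as long as a camera call.
- spot_in(camera, query): "rect" ([left, top, right, bottom] in pixels, round what is visible of it).
- regions_of(camera, query): "mask" (400x640 bool, what is visible of it) and "rect" ([left, top, right, bottom] in pixels, round what is visible of it).
The state is a dict: "time": time; "joint_pos": joint angles; "joint_velocities": joint speeds; "joint_torque": joint torques, N m; "ee_pos": TCP position; "eef_rot": TCP orientation; "contact_force": force on the tool from outside, world axes, zero at the start; "ft_torque": the same for the moment, N m; "gripper_width": opening from 0.0 (shut) to 1.0 (fully open); "grasp_force": force on a finger pad.
Only numpy, scipy, OpenCV 4.12 (cv2) and the standard library are available. Lean on these libraries where they do the work, as an engineer would, in place of code of your own. Each camera call takes 0.05 s, during which the arm holds its last target. There are 200 camera calls.

## Working session

There is one attempt and no reset: what is moved stays moved. The work goes in short steps, Python scripts to look and compute and a tool call to move; the robot and the scene stay as the last step left them, time stands still between calls to the robot, and variables do not carry over. Pictures are saved under pics/ and viewed, at most 10 in all, crops included, and the job is handed in when it is done.

Besides the shell and the picture viewer there is one more tool, called after "Call:" by a JSON object that holds its "op" and its "data". arm_command: Moves the arm, as the interface text tells. Shift numbers are shares of 0.025 m and turn numbers shares of 120 degrees, none past 1 either way. Its arguments: {"type":"object","properties":{"targets":{"type":"array","items":{"type":"array","items":{"type":"number"}}}},"required":["targets"]}

```bash
mkdir -p pics; cat > h.py <<'E'
from bench import *
import numpy as np, cv2
def ray(name,u,v):
    c=calibration(name);K=np.array(c["K"]);T=np.array(c["extrinsics"])
    d=np.linalg.inv(K)@[u,v,1.]
    return T[:3,3],T[:3,:3]@d
def onz(name,u,v,z):
    o,d=ray(name,u,v); return o+d*(z-o[2])/d[2]
def proj(name,p):
    c=calibration(name);K=np.array(c["K"]);T=np.linalg.inv(np.array(c["extrinsics"]))
    q=K@(T[:3,:3]@p+T[:3,3]); return q[:2]/q[2]
E
python3 - <<'E'
from h import *
for n in("top","side"):
    f=grab_frame(n); cv2.imwrite(f"pics/{n}.png",f[:,:,::-1])
    print(n,np.array(calibration(n)["extrinsics"]).round(3).tolist())
    for q in("start_block","tester","lens","jar","viewfinder"):
        r=spot_in(n,q)
        for d in r[:2]: print(n,q,np.round(d["rect"]),round(d["confidence"],2))
o=get_obs(); print(o["time"],o["ee_pos"],o["eef_rot"],o["contact_force"],o["gripper_width"])
E
```

```text
top [[-0.103, -0.971, 0.217, 0.38], [-0.995, 0.1, -0.023, 0.006], [0.0, -0.218, -0.976, 1.018], [0.0, 0.0, 0.0, 1.0]]
top start_block [213. 217. 225. 228.] 0.49
top start_block [217. 131. 369. 240.] 0.39
top tester [216. 133. 370. 240.] 0.68
top lens [224. 247. 252. 275.] 0.79
top lens [212. 131. 368. 239.] 0.22
top jar [156. 279. 183. 303.] 0.83
top viewfinder [441. 184. 479. 213.] 0.79
side [[-0.984, -0.106, 0.14, 0.437], [-0.175, 0.558, -0.811, 0.827], [0.008, -0.823, -0.568, 0.658], [0.0, 0.0, 0.0, 1.0]]
side start_block [304. 250. 323. 270.] 0.47
side tester [217. 169. 360. 282.] 0.68
side tester [377. 196. 391. 222.] 0.61
side lens [343. 250. 371. 284.] 0.57
side lens [216. 170. 360. 286.] 0.17
side jar [362. 318. 388. 360.] 0.57
side jar [322. 197. 329. 203.] 0.29
side viewfinder [333. 138. 351. 163.] 0.65
0.6 [0.18519135 0.57072677 0.23134652] [4.90829027e-01 3.10296983e+00 1.04360387e-04] [0.51747674 0.30610665 0.33043657] 0.9983153032692169
```

```bash
python3 - <<'E'
import cv2
a=cv2.imread("pics/top.png")[110:310,140:500]
cv2.imwrite("pics/topc.png",cv2.resize(a,None,fx=2.2,fy=2.2,interpolation=cv2.INTER_CUBIC))
a=cv2.imread("pics/side.png")[120:370,200:420]
cv2.imwrite("pics/sidec.png",cv2.resize(a,None,fx=2.4,fy=2.4,interpolation=cv2.INTER_CUBIC))
E
```

```text
(no output)
```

View pics/topc.png

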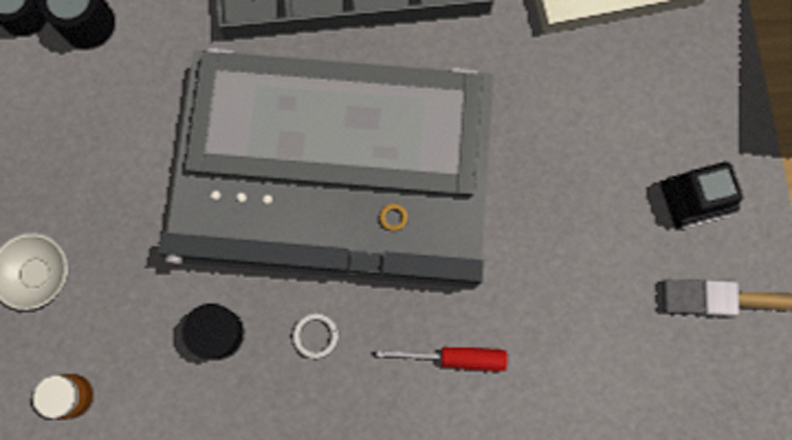

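View pics/sidec.png

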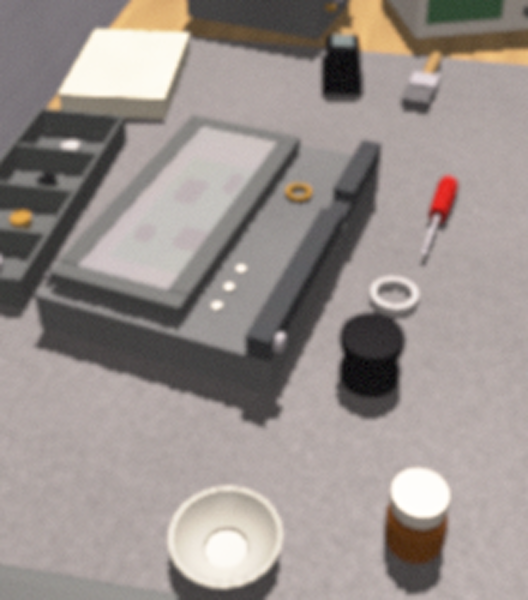

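The top crop shows the rail from about (165,235) to (483,262) along its back edge, with the stud at (174,259) at its left end. The notch spans crop columns ~348–384. The side crop agrees, with the stud at (280,341) and the gap near (345,205).

```bash
python3 - <<'E'
from h import *
f=lambda x,y:(140+(x+.5)/2.2-.5,110+(y+.5)/2.2-.5)
g=lambda x,y:(200+(x+.5)/2.4-.5,120+(y+.5)/2.4-.5)
for n,p in dict(bl=(166,234),br=(484,260),fl=(162,254),fr=(482,282),n1=(349,259),n2=(384,262),stud=(174,259)).items():
    print("top",n,onz("top",*f(*p),.075).round(4))
for n,p in dict(bl=(251,335),fl=(272,343),br=(364,144),fr=(380,148),n1f=(345,212),n2f=(352,192)).items():
    print("side",n,onz("side",*g(*p),.075).round(4))
m=grab_frame("top")
a=m[205:245,205:370]; cv2.imwrite("pics/rail.png",cv2.resize(a,None,fx=4.8,fy=4.8,interpolation=cv2.INTER_CUBIC)[:,:,::-1])
E
```

```text
top bl [0.5732 0.2366 0.075 ]
top br [ 0.5078 -0.1118  0.075 ]
top fl [0.5512 0.2421 0.075 ]
top fr [ 0.4838 -0.1066  0.075 ]
top n1 [0.5243 0.0366 0.075 ]
top n2 [ 0.517  -0.0016  0.075 ]
top stud [0.5442 0.2291 0.075 ]
side bl [0.57   0.2413 0.075 ]
side fl [0.5494 0.2478 0.075 ]
side br [ 0.5041 -0.1005  0.075 ]
side fr [ 0.4844 -0.0952  0.075 ]
side n1f [0.5095 0.0398 0.075 ]
side n2f [0.5065 0.0013 0.075 ]
```

View pics/rail.png

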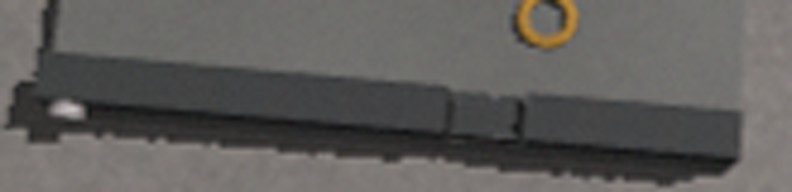

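The rail crop shows the top face with corners near (50,52), (40,94), (740,111) and (738,155). The notch runs from column ~448 to ~524 and the stud is at (68,108).

```bash
python3 - <<'E'
from h import *
f=lambda x,y:(205+(x+.5)/4.8-.5,205+(y+.5)/4.8-.5)
P={n:onz("top",*f(*p),.075)[:2] for n,p in dict(bl=(50,52),fl=(40,94),br=(741,111),fr=(739,155),n1=(448,110),n2=(524,117)).items()}
L=(P["bl"]+P["fl"])/2;R=(P["br"]+P["fr"])/2
m=(L+R)/2;d=(L-R)/np.linalg.norm(L-R);x=np.array([d[1],-d[0]])
print("len",np.linalg.norm(L-R),"depth",[np.dot(P[b]-P[a],x) for a,b in(("fl","bl"),("fr","br"))],"mid",m,"d",d,"yaw",np.degrees(np.arctan2(-d[0],d[1])))
n=(P["n1"]+P["n2"])/2
print("notch y",[(P[k]-m)@d for k in("n1","n2")])
print("start_top",m+d*.165,"notch",m+d*((n-m)@d),"far",m-d*.165)
print(get_obs()["ee_pos"],get_obs()["time"])
from scipy.spatial.transform import Rotation as Ro
print(Ro.from_rotvec(get_obs()["eef_rot"]).as_matrix().round(3))
E
```

```text
len 0.35450022154348476 depth [np.float64(0.021909267259622226), np.float64(0.02242315766636201)] mid [0.53085023 0.06589806] d [0.1887443  0.98202627] yaw -10.879511970046563
notch y [np.float64(-0.029014253119450426), np.float64(-0.0677174045201366)]
start_top [0.56199303 0.22793239] notch [0.52172145 0.01840154] far [ 0.49970742 -0.09613627]
[0.18519731 0.57073611 0.23134459] 0.65
[[-0.951  0.309  0.   ]
 [ 0.309  0.951  0.   ]
 [ 0.     0.    -1.   ]]
```

Call:
{"op": "arm_command", "data": {"targets": [[0, 0, -0.0691, 0.75, -0.68, 0, 1], [0, 0, -0.0691, 0.75, -0.68, 0, 1], [0, 0, -0.0691, 0.75, -0.68, 0, 1], [0, 0, -0.0691, 0.75, -0.68, 0, 1], [0, 0, -0.0691, 0.75, -0.68, 0, 1], [0, 0, -0.0691, 0.75, -0.68, 0, 1], [0, 0, -0.0691, 0.75, -0.68, 0, 1], [0, 0, -0.0691, 0.75, -0.68, 0, 1], [0, 0, -0.0691, 0.75, -0.68, 0, 1], [0, 0, -0.0691, 0.75, -0.68, 0, 1], [0, 0, 0, 0.75, -0.68, 0, 1], [0, 0, 0, 0.75, -0.68, 0, 1], [0, 0, 0, 0.75, -0.68, 0, 1], [0, 0, 0, 0.75, -0.68, 0, 1], [0, 0, 0, 0.75, -0.68, 0, 1], [0, 0, 0, 0.75, -0.68, 0, 1], [0, 0, 0, 0.75, -0.68, 0, 1], [0, 0, 0, 0.75, -0.68, 0, 1], [0, 0, 0, 0.75, -0.68, 0, 1], [0, 0, 0, 0.75, -0.68, 0, 1]]}}

```text
time: 2.65
ee_pos: [0.5609, 0.2299, 0.2314]
eef_rot: [2.422, 2.0, 0.0]
contact_force: [-0.4, 0.3, 0.2]
gripper_width: 0.002
grasp_force: 0.0
```

Call:
{"op": "arm_command", "data": {"targets": [[0, 0, 0, 0, 0, -1, 1], [0, 0, 0, 0, 0, -1, 1], [0, 0, 0, 0, 0, -1, 1], [0, 0, 0, 0, 0, -1, 1], [0, 0, 0, 0, 0, -1, 1], [0, 0, 0, 0, 0, -0.6, 1], [0, 0, 0, 0, 0, 0, 1]]}}

```text
time: 3.35
ee_pos: [0.5583, 0.2301, 0.0885]
eef_rot: [-2.421, -1.999, 0.007]
contact_force: [-0.7, 0.4, -0.2]
gripper_width: 0.002
grasp_force: 0.0
```

```bash
python3 - <<'E'
from h import *
print(get_obs()["ee_pos"],get_obs()["contact_force"])
a=grab_frame("side"); 
print(proj("side",get_obs()["ee_pos"]))
w=grab_frame("wrist")
b=cv2.resize(a[190:310,260:380],(480,480),interpolation=cv2.INTER_CUBIC)
cv2.imwrite("pics/near.png",b[:,:,::-1]); cv2.imwrite("pics/wrist.png",w[:,:,::-1])
E
```

```text
[0.55828586 0.23008586 0.08848162] [-0.69771791  0.39527926 -0.2177278 ]
[309.98088236 251.23510595]
```

View pics/near.png

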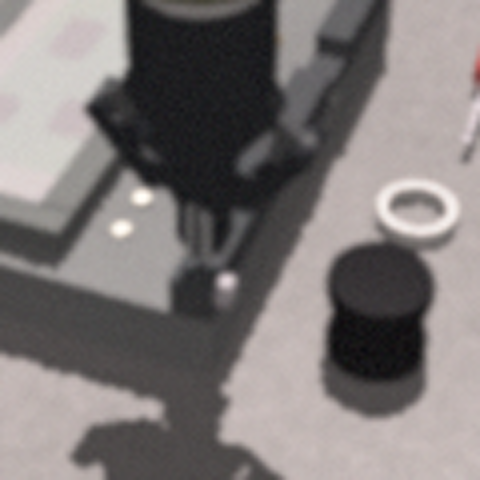

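View pics/wrist.png

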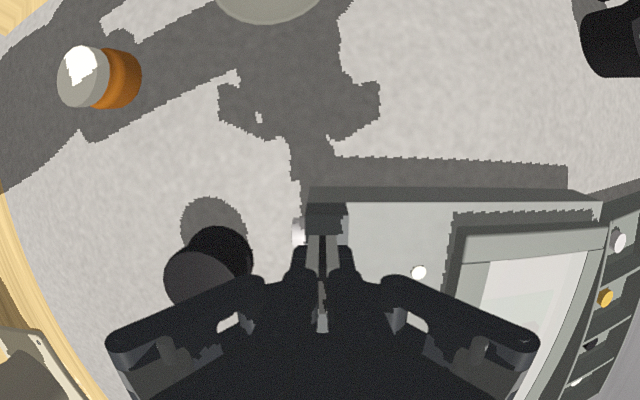

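The side crop and wrist view show the shut fingers just above the studded block: the stud is at wrist pixel (298,232), the fingers at (322,240), and the lens is clear at (225,260).

Call:
{"op": "arm_command", "data": {"targets": [[0, 0, 0, 0, 0, -0.2, 1], [0, 0, 0, 0, 0, -0.1, 1], [0, 0, 0, 0, 0, -0.1, 1], [0, 0, 0, 0, 0, -0.08, 1], [0, 0, 0, 0, 0, 0, 1]]}}

```text
time: 3.95
ee_pos: [0.56, 0.2307, 0.079]
eef_rot: [-2.422, -2.0, 0.001]
contact_force: [0.0, -0.2, -0.8]
gripper_width: 0.001
grasp_force: 0.0
```

Call:
{"op": "arm_command", "data": {"targets": [[0, 0, 0, 0, 0, -0.08, 1], [0, 0, 0, 0, 0, -0.06, 1], [0, 0, 0, 0, 0, -0.04, 1], [0, 0, 0, 0, 0, 0, 1]]}}

```text
time: 4.35
ee_pos: [0.5602, 0.2307, 0.0751]
eef_rot: [2.422, 2.0, 0.0]
contact_force: [-2.2, -0.4, 3.8]
gripper_width: -0.002
grasp_force: 1.6
```

Contact is about 4 N on the block top. Now I slide along the rail.

Call:
{"op": "arm_command", "data": {"targets": [[0, 0, 0, -0.06, -0.39, 0, 1], [0, 0, 0, -0.06, -0.39, 0, 1], [0, 0, 0, -0.06, -0.39, 0, 1], [0, 0, 0, -0.07, -0.39, 0, 1], [0, 0, 0, -0.07, -0.39, 0, 1], [0, 0, 0, 0, 0, 0, 1]]}}

```text
time: 4.95
ee_pos: [0.5522, 0.18, 0.0751]
eef_rot: [2.423, 1.998, -0.001]
contact_force: [-1.8, -4.0, 5.5]
gripper_width: -0.003
grasp_force: 2.9
```

Call:
{"op": "arm_command", "data": {"targets": [[0, 0, 0, -0.07, -0.39, 0, 1], [0, 0, 0, -0.07, -0.39, 0, 1], [0, 0, 0, -0.07, -0.39, 0, 1], [0, 0, 0, -0.07, -0.39, 0, 1], [0, 0, 0, -0.07, -0.39, 0, 1], [0, 0, 0, -0.07, -0.39, 0, 1], [0, 0, 0, -0.07, -0.39, 0, 1], [0, 0, 0, -0.07, -0.39, 0, 1], [0, 0, 0, -0.07, -0.39, 0, 1], [0, 0, 0, -0.07, -0.39, 0, 1], [0, 0, 0, 0, 0, 0, 1]]}}

```text
time: 6.05
ee_pos: [0.5345, 0.0826, 0.075]
eef_rot: [2.423, 1.999, -0.001]
contact_force: [0.5, -1.6, 7.2]
gripper_width: -0.001
grasp_force: 3.4
```

Call:
{"op": "arm_command", "data": {"targets": [[0, 0, 0, -0.07, -0.39, 0, 1], [0, 0, 0, -0.07, -0.39, 0, 1], [0, 0, 0, -0.07, -0.39, 0, 1], [0, 0, 0, -0.07, -0.39, 0, 1], [0, 0, 0, 0, 0, 0, 1]]}}

```text
time: 6.55
ee_pos: [0.5275, 0.0436, 0.0751]
eef_rot: [2.423, 1.999, -0.001]
contact_force: [-0.8, -2.7, 6.7]
gripper_width: -0.004
grasp_force: 3.4
```

Call:
{"op": "arm_command", "data": {"targets": [[0, 0, 0, -0.04, -0.2, 0, 1], [0, 0, 0, -0.04, -0.2, 0, 1]]}}

```text
time: 6.75
ee_pos: [0.5256, 0.035, 0.075]
eef_rot: [-2.422, -2.0, -0.001]
contact_force: [-0.2, 3.8, 5.7]
gripper_width: 0.004
grasp_force: 2.7
```

Call:
{"op": "arm_command", "data": {"targets": [[0, 0, 0, -0.04, -0.2, 0, 1], [0, 0, 0, 0, 0, 0, 1]]}}

```text
time: 6.95
ee_pos: [0.5237, 0.0292, 0.0742]
eef_rot: [-2.423, -1.999, 0.003]
contact_force: [0.3, -0.6, -0.1]
gripper_width: 0.0
grasp_force: 0.3
```

The force fell to zero as the tips left the rail edge, so this is the notch. I'll centre in it and press.

Call:
{"op": "arm_command", "data": {"targets": [[0, 0, 0, -0.06, -0.32, 0, 1], [0, 0, 0, 0, 0, -0.15, 1], [0, 0, 0, 0, 0, -0.15, 1], [0, 0, 0, 0, 0, -0.1, 1], [0, 0, 0, 0, 0, 0, 1]]}}

```text
time: 7.45
ee_pos: [0.5226, 0.0226, 0.0639]
eef_rot: [-2.422, -2.0, 0.002]
contact_force: [0.0, 0.8, 0.6]
gripper_width: 0.002
grasp_force: 0.0
```

Call:
{"op": "arm_command", "data": {"targets": [[0, 0, 0, 0, 0, -0.06, 1], [0, 0, 0, 0, 0, -0.06, 1], [0, 0, 0, 0, 0, -0.06, 1], [0, 0, 0, 0, 0, -0.06, 1], [0, 0, 0, 0, 0, -0.06, 1], [0, 0, 0, 0, 0, -0.05, 1], [0, 0, 0, 0, 0, 0, 1]]}}

```text
time: 8.15
ee_pos: [0.5233, 0.0225, 0.0559]
eef_rot: [2.422, 2.0, 0.0]
contact_force: [1.0, 0.3, 1.9]
gripper_width: -0.001
grasp_force: 0.5
```

Call:
{"op": "arm_command", "data": {"targets": [[0, 0, 0, 0, 0, -0.04, 1], [0, 0, 0, 0, 0, -0.04, 1], [0, 0, 0, 0, 0, 0, 1], [0, 0, 0, 0, 0, 0, 1], [0, 0, 0, 0, 0, 0, 1]]}}

```text
time: 8.65
ee_pos: [0.5235, 0.0225, 0.055]
eef_rot: [2.422, 2.0, 0.001]
contact_force: [-3.4, 0.9, 10.8]
gripper_width: 0.001
grasp_force: 5.5
```

The key is at its stop: z is 55 mm and the force has risen to 11 N. I'll retreat straight up, then check the cover.

Call:
{"op": "arm_command", "data": {"targets": [[0, 0, 0, 0, 0, 0, 1], [0, 0, 0, 0, 0, 0, 1], [0, 0, 0, 0, 0, 0.2, 1], [0, 0, 0, 0, 0, 0.4, 1], [0, 0, 0, 0, 0, 0.8, 1], [0, 0, 0, 0, 0, 0.8, 1], [0, 0, 0, 0, 0, 0.8, 1], [0, 0, 0, 0, 0, 0.8, 1], [0, 0, 0, -0.4, 0, 0.8, 1], [0, 0, 0, -0.4, 0, 0.8, 1], [0, 0, 0, -0.4, 0, 0.8, 1], [0, 0, 0, -0.4, 0, 0.8, 1], [0, 0, 0, 0, 0, 0, 1], [0, 0, 0, 0, 0, 0, 1]]}}

```text
time: 10.05
ee_pos: [0.4835, 0.0224, 0.2294]
eef_rot: [2.422, 2.0, 0.002]
contact_force: [-0.2, -0.3, -0.4]
gripper_width: 0.001
grasp_force: 0.0
```

```bash
python3 - <<'E'
from h import *
a=grab_frame("side")[120:370,180:420]
cv2.imwrite("pics/end.png",cv2.resize(a,None,fx=2.4,fy=2.4,interpolation=cv2.INTER_CUBIC)[:,:,::-1])
E
```

```text
(no output)
```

View pics/end.png

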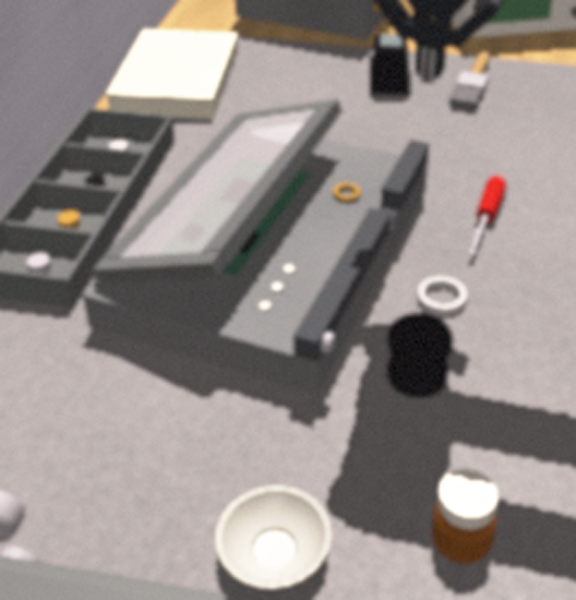

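The cover stands ajar with its front edge raised, at about (100–335, 105–265). The bystanders haven't moved and the hand is clear at (430,60).

```bash
python3 -c "
from bench import *
print(finish_job())"
```

```text
the job is handed in; nothing more can be done
None
```

The key is pressed to its stop, the dust cover stands ajar, nothing else on the bench was seen to move, the hand is clear, and the job is handed in (no verdict was returned).

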